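Put the three mixed-up cutters back in their own trays

ROBOT

A 6-joint arm with a two-finger parallel gripper is mounted at the origin on the work surface. World frame = base frame: x ahead of the robot, y to its left, z up, the work surface at z = 0. Lengths are in m, angles in rad, forces in N, time in s.
With the tool pointing down it reaches from about 0.425 to 0.95 m from the base axis. Payload 3.5 kg.
Tool frame: the origin (TCP) lies between the finger pads; the fingertips stand 22 mm ahead of it and the grasp point (between the pads) lies 3 mm ahead of it (ctrl.nose_length is the z of the fingertips in the tool frame, in m); z points along the fingers, y is the line along which they close (so a half turn about z gives the same grasp; the last joint's range is limited). The gripper opens to 85 mm and grips with 20 to 120 N. Pads are 22 mm wide; open, the fingers measure 114 mm over their backs; the gripper's body (76 mm by 85 mm) begins 54 mm behind the grasp point. The pads swing forward as they close: fully open they stand 13 mm farther back than shut.
Start: joints at [1.064, 0.286, 1.577, -0, 1.279, -0.15], TCP at [0.236, 0.632, 0.253] pointing down, gripper open.
Joint ranges: [-2.77, 2.77], [-0.9, 2.22], [0.21, 2.48], [-1.53, 4.67], [0.24, 2.81], [-2.84, 2.84]. Speed limits (rad/s): [2.79, 2.79, 3.14, 3.14, 3.14, 3.14].

INTERFACE

Orientations are given as a unit quaternion [x, y, z, w].
In Python, from plant import ctrl gives the robot as it stands. The module is installed in compiled form; this text tells all that it offers.
- The arm moves only by the tool send_rows, never from a script. Its argument "rows" is text: rows parted by semicolons, each of 7 numbers parted by spaces: the turn, a rotation vector about the tool's x, y, z in normalised numbers (1 is 180 degrees), then the shift along the tool's x, y, z in normalised numbers (1 is 0.6 m), then the opening, from -1 (shut) to 1 (fully open). A call has 1 to 8 rows; each row is the pose to reach, as a shift and turn from the pose commanded when the call began, along the tool's axes at that moment; what a row does not reach only later rows make up. A row lasts 1/8 s, in which the tool goes at most 62.5 mm and 10.7 degrees, less where a joint would pass 70% of its speed; a pose out of reach is approached as far as the arm can. Shift and turn numbers lie between -1 and 1, and a call with a number outside is refused. A call with a gripper value outside its range is refused whole. The fingers move at their own pace and stop on an object; "grip_force" is the grip in N (left out, the last holds). Time passes only in rows, so rows that repeat a pose let the fingers close. It gives the time, the measured TCP pose, the force, the opening and the grip force at its end, in the units of the state.
- ctrl.get_state(): the state, without advancing time (a new reading comes with each control period).
- ctrl.read_camera(name): name is "scene" or "top" or "wrist"; returns a dict with "color" (400x640x3 uint8, red, green, blue), "fx", "fy", "cx", "cy" (pixels), "extrinsics" (4x4, takes a point from world to camera coordinates). Camera axes: x right, y down, z forward; pixel columns grow to the right and rows downward; lengths in m; the calibration is good to about 2 mm. A picture is of the moment at which its call begins. There is no depth.
- ctrl.sign_off(): hands the job in; it is judged then, once.
Trained networks look in a picture, given as the dict that the camera call returned (one of the last four; its "shot" number tells which), for a name from the list of things; names that differ only in an ending like _2 or _b are one class to them, and where a whole thing is asked for, a point or a joint stands for the part that bears it (a point fixed in the world has none). Each returns a list of dicts, best first, with "p" (0 to 1); they miss things now and then, are a little off and sometimes report something else, mostly with a low value. They report only what shows in the picture. A call takes as long as a camera call. They do not tell look-alikes from the thing itself.
- ctrl.look_for(picture, target): "position" ([x, y, z] in m, in the coordinates of the camera as it stood for that picture, good to about 4 mm: the middle of the surface that is visible of it).
The state is a dict: "time": time; "qpos": joint angles; "dq": joint speeds; "joint_efforts": joint torques, N m; "eef_pos": TCP position; "tcp_rot": TCP orientation; "contact_force": force on the tool from outside, world axes, zero at the start; "wrist_torque": the same for the moment, N m; "opening": opening from 0.0 (shut) to 1.0 (fully open); "finger_force": force on a finger pad.
Only numpy, scipy, OpenCV 4.12 (cv2) and the standard library are available. Lean on these libraries where they do the work, as an engineer would, in place of code of your own. Each camera call takes 0.05 s, during which the arm holds its last target. There are 200 camera calls.

TASK

The three cutters have been put away in each other's trays: put each one upright in the middle of the tray whose picture shows its shape, with the heart pointing the way its picture points and the square lined up with its picture. Use the blank tray to park a cutter on the way. Never put a cutter down on the bare counter or on another cutter, and leave the flour shaker and the dough docker where they are.

Things in the scene. Friction and masses are not known exactly. Their poses are not given: they have to be found in the camera images.
- cutter_heart: Yellow nylon heart cutter, 61 mm from point to lobes (x) and 67 mm wide (y), its point towards its own -x; about 60 g. Wall 30 mm high; above it on two end posts a handle bar along its x, 12 mm wide (y), reaching from x = -31 to +20 mm, 44 to 60 mm above the cutting edge. Origin: its middle, at the cutting edge (underside); z up. It starts in the tray of the scalloped circle.
- heart_point (a point): The pointed corner of the heart cutter, 30.5 mm along its own -x from its origin, 15 mm up.
- cutter_round: Chrome scalloped circle cutter, 68 mm across; about 90 g. Wall 30 mm high; above it on two end posts a handle bar along its x, 12 mm wide (y), reaching from x = -32 to +32 mm, 44 to 60 mm above the cutting edge. Origin: its middle, at the cutting edge (underside); z up. It starts in the tray of the square; which way round it ends does not matter.
- cutter_square: Stainless plain square cutter, 59 mm a side, sides along its x and y; about 90 g. Wall 30 mm high; above it on two end posts a handle bar along its x, 12 mm wide (y), reaching from x = -31 to +31 mm, 44 to 60 mm above the cutting edge. Origin: its middle, at the cutting edge (underside); z up. It starts in the tray of the heart.
- tray_heart: Fixed frosted tray. Square well, 92 mm inside, 98 outside, floor 12 mm and rim 20 mm above the counter; beyond its +x side a plaque 44 (x) by 98 mm, 20 mm high, with a flat dark picture of a heart, its point towards the tray's -x. Origin: on the counter under the middle of the well (not of the plaque); z up. Home of the heart cutter.
- tray_round: Fixed frosted tray. Square well, 92 mm inside, 98 outside, floor 12 mm and rim 20 mm above the counter; beyond its +x side a plaque 44 (x) by 98 mm, 20 mm high, with a flat dark picture of a scalloped circle. Origin: on the counter under the middle of the well (not of the plaque); z up. Home of the scalloped circle cutter.
- tray_square: Fixed frosted tray. Square well, 92 mm inside, 98 outside, floor 12 mm and rim 20 mm above the counter; beyond its +x side a plaque 44 (x) by 98 mm, 20 mm high, with a flat dark picture of a square, its sides along the tray's x and y. Origin: on the counter under the middle of the well (not of the plaque); z up. Home of the square cutter.
- tray_blank: Fixed frosted tray. Square well, 92 mm inside, 98 outside, floor 12 mm and rim 20 mm above the counter; beyond its +x side a plaque 44 (x) by 98 mm, 20 mm high, with no picture on it. Origin: on the counter under the middle of the well (not of the plaque); z up. It starts empty: the free place for parking a cutter.
- shaker: Round aluminium flour shaker, 68 mm across and 94 mm high, loose, standing among the trays; to be left alone. Origin: centre of its underside.
- docker: Beechwood dough docker with steel pins: a roller 68 mm over the pins, 110 mm long along its x, and a handle reaching 145 mm along its +y; 70 mm high, loose, to the left of the trays; to be left alone. Origin: on the counter under the middle of the roller.
There are look-alikes about, which are no part of the job. There is more than one size of the cutter_heart; the job needs the smallest.

How it is judged:
On the way:
1. one of the cutters stands parked in the blank tray, let go (((horizontal distance between cutter_heart and tray_blank below 0.025 m and z of cutter_heart in the frame of tray_blank between 0.009 and 0.017 m and angle between cutter_heart's own z axis and vertical below 0.1 rad and linear speed of cutter_heart below 0.02 m/s and angular speed of cutter_heart below 0.2 rad/s and contact force between cutter_heart and the fingers below 0.1 N) or (horizontal distance between cutter_round and tray_blank below 0.025 m and z of cutter_round in the frame of tray_blank between 0.009 and 0.017 m and angle between cutter_round's own z axis and vertical below 0.1 rad and linear speed of cutter_round below 0.02 m/s and angular speed of cutter_round below 0.2 rad/s and contact force between cutter_round and the fingers below 0.1 N) or (horizontal distance between cutter_square and tray_blank below 0.025 m and z of cutter_square in the frame of tray_blank between 0.009 and 0.017 m and angle between cutter_square's own z axis and vertical below 0.1 rad and linear speed of cutter_square below 0.02 m/s and angular speed of cutter_square below 0.2 rad/s and contact force between cutter_square and the fingers below 0.1 N))), for 0.2 s.
At the end, for the whole second after the job is handed in: Each cutter stands upright (within 0.1 rad), let go and at rest on the floor of the tray with its own picture, within 13 mm of the middle of the well; the heart's point is turned as in its picture, away from the plaque, within 0.3 rad; the square's sides are parallel to the tray's within 0.3 rad (horizontal distance between cutter_heart and tray_heart below 0.013 m and z of cutter_heart in the frame of tray_heart between 0.009 and 0.017 m and angle between each of cutter_heart, cutter_round, cutter_square's own z axis and vertical below 0.1 rad and linear speed of each of cutter_heart, cutter_round, cutter_square below 0.02 m/s and angular speed of each of cutter_heart, cutter_round, cutter_square below 0.2 rad/s and contact force between each of cutter_heart, cutter_round, cutter_square and the fingers below 0.1 N and horizontal distance between cutter_round and tray_round below 0.013 m and z of cutter_round in the frame of tray_round between 0.009 and 0.017 m and horizontal distance between cutter_square and tray_square below 0.013 m and z of cutter_square in the frame of tray_square between 0.009 and 0.017 m and angle between the x axis of cutter_heart and the x axis of tray_heart, either way round below 0.3 rad and x of heart_point in the frame of tray_heart below -0.01 m and (angle between the x axis of cutter_square and the x axis of tray_square, either way round below 0.3 rad or angle between the x axis of cutter_square and the y axis of tray_square, either way round below 0.3 rad)); the robot touches nothing.
It fails at once if a cutter is put down on, or dropped to, the bare counter (height (world z) of any of cutter_heart, cutter_round, cutter_square below 0.005 m).
It fails at once if a cutter is set on or knocked hard against another cutter (contact force between cutter_heart and cutter_round above 1 N or contact force between any of cutter_heart, cutter_round and cutter_square above 1 N).
It fails at once if the flour shaker or the dough docker is pushed more than 25 mm (distance of any of shaker, docker from where it was at the start of the episode above 0.025 m).
It also fails if it takes over 104 s, if anything falls off the work surface, if the arm or the gripper's body presses on something with over 40 N, if the wrist force passes 120 N, or if a joint passes its speed limit or range.

## Working session

There is one attempt and no reset: what is moved stays moved. The work goes in short steps, Python scripts to look and compute and a tool call to move; the robot and the scene stay as the last step left them, time stands still between calls to the robot, and variables do not carry over. Pictures are saved under pics/ and viewed, at most 14 in all, crops included, and the job is handed in when it is done.

Besides the shell and the picture viewer there is one more tool, called after "Emit:" as a command line: name --argument value ..., lists and objects as JSON in quotes. send_rows: Moves the arm, as the interface text tells. Its arguments: {"type":"object","properties":{"rows":{"type":"string"},"grip_force":{"type":"number"}},"required":["rows"]}

```bash
mkdir -p pics; cat > h.py <<'E'
import numpy as np, cv2
from plant import ctrl
from scipy.spatial.transform import Rotation as R
def shot(n,save=None):
    p=ctrl.read_camera(n)
    if save: cv2.imwrite('pics/'+save+'.png',p['color'][:,:,::-1])
    return p
def toworld(p,c):
    E=np.array(p['extrinsics']); return E[:3,:3].T@(np.array(c)-E[:3,3])
def ray(p,u,v,z):
    E=np.array(p['extrinsics']); C=-E[:3,:3].T@E[:3,3]
    d=E[:3,:3].T@np.array([(u-p['cx'])/p['fx'],(v-p['cy'])/p['fy'],1]); return C+d*(z-C[2])/d[2]
def proj(p,w):
    E=np.array(p['extrinsics']); c=E[:3,:3]@np.array(w)+E[:3,3]; return np.array([p['fx']*c[0]/c[2]+p['cx'],p['fy']*c[1]/c[2]+p['cy']])
E
python3 - <<'E'
from h import *
np.set_printoptions(precision=3,suppress=True)
for n in ['top','scene']:
    p=shot(n,n+'0')
    for t in ['cutter_heart','cutter_round','cutter_square','tray_heart','tray_round','tray_square','tray_blank','shaker','docker']:
        for d in ctrl.look_for(p,t)[:4]:
            w=toworld(p,d['position']); print(n,t,round(d['p'],2),w,proj(p,w))
    print(p['fx'],p['extrinsics'])
print(ctrl.get_state())
E
```

```text
top cutter_heart 0.87 [ 0.288 -0.191  0.044] [408.768 281.668]
top cutter_heart 0.84 [ 0.452 -0.204  0.044] [412.986 212.11 ]
top cutter_heart 0.62 [ 0.307 -0.327  0.04 ] [465.775 272.678]
top cutter_round 0.53 [0.647 0.099 0.043] [285.051 131.921]
top cutter_square 0.81 [0.449 0.211 0.041] [238.39  215.134]
top tray_heart 0.87 [0.485 0.204 0.016] [243.045 200.517]
top tray_round 0.98 [ 0.473 -0.208  0.011] [411.774 203.881]
top tray_square 0.73 [0.676 0.097 0.011] [286.685 123.085]
top tray_blank 0.63 [ 0.673 -0.124  0.009] [376.249 123.577]
top tray_blank 0.62 [0.464 0.01  0.094] [322.679 207.151]
top shaker 0.7 [0.461 0.01  0.094] [322.723 208.603]
top docker 0.71 [0.642 0.328 0.05 ] [189.062 134.642]
500.76179908857523 [[-0.009 -1.    -0.     0.012]
 [-0.998  0.009 -0.062  0.502]
 [ 0.062 -0.    -0.998  1.207]
 [ 0.     0.     0.     1.   ]]
scene cutter_heart 0.96 [ 0.467 -0.213  0.039] [223.738 216.434]
scene cutter_heart 0.72 [ 0.314 -0.334  0.04 ] [159.949 172.101]
scene cutter_round 0.84 [0.659 0.099 0.045] [386.597 257.679]
scene cutter_square 0.87 [0.461 0.205 0.04 ] [400.
[... 280 characters left out ...]
.479 0.006 0.084] [320.912 187.502]
scene docker 0.79 [0.656 0.322 0.052] [483.926 229.119]
485.5308369524862 [[ 0.274  0.962  0.012 -0.142]
 [ 0.834 -0.232 -0.5   -0.379]
 [-0.478  0.147 -0.866  1.359]
 [ 0.     0.     0.     1.   ]]
{'time': 1.0, 'qpos': array([ 1.064,  0.286,  1.577,  0.   ,  1.279, -0.15 ]), 'dq': array([-0.002,  0.001,  0.   ,  0.001,  0.001,  0.001]), 'joint_efforts': array([  0.001, -40.597, -29.295,  -0.   ,   0.001,   0.   ]), 'eef_pos': array([0.236, 0.632, 0.253]), 'tcp_rot': array([ 0.177,  0.984, -0.   , -0.   ]), 'contact_force': array([ 0.085, -0.488,  0.279]), 'wrist_torque': array([-0.013,  0.007,  0.027]), 'finger_force': 0.0, 'opening': 1.0000499214212677}
```

```bash
python3 - <<'E'
import cv2
a=cv2.imread('pics/top0.png')[60:330,150:500]
cv2.imwrite('pics/top0c.png',cv2.resize(a,None,fx=2.2,fy=2.2,interpolation=cv2.INTER_CUBIC)[:594,:770])
E
```

```text
(no output)
```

View pics/top0c.png

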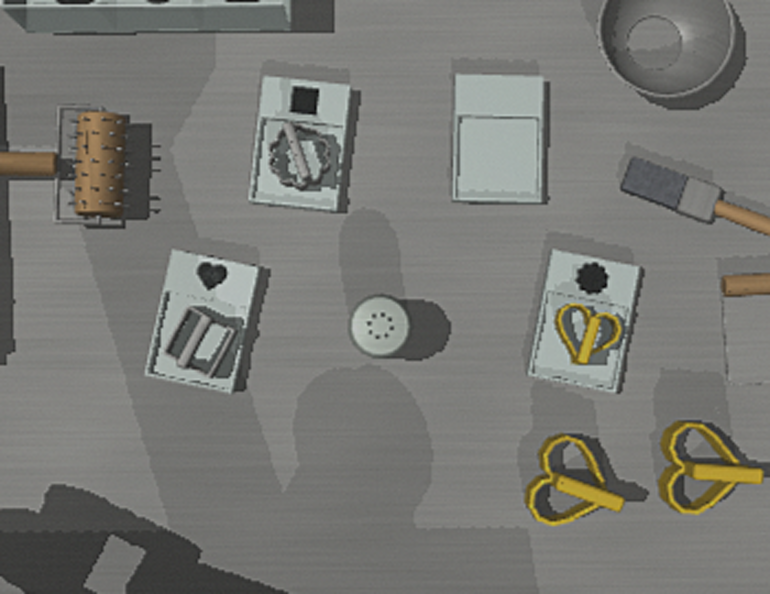

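View pics/scene0.png

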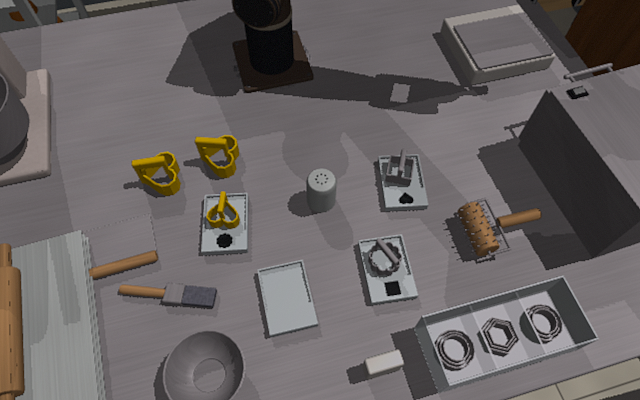

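The top view shows the blank tray at crop (499,138), the round cutter in the square tray (300,155), the square cutter in the heart tray (205,340) and the small heart in the circle tray (590,335), point towards the robot. The shaker is at (380,325), and the two bigger hearts below are look-alikes. The scene view agrees with this.

```bash
cat >> h.py <<'E'
def plan(xyz,yaw,n=None):
    """target TCP xyz, yaw (deg) of tool y axis, tool down -> tool-axis shift mm, rotvec deg"""
    s=ctrl.get_state(); R0=R.from_quat(s['tcp_rot'])
    y=np.radians(yaw); ty=np.array([np.cos(y),np.sin(y),0]); tz=np.array([0,0,-1.]); tx=np.cross(ty,tz)
    R1=R.from_matrix(np.c_[tx,ty,tz])
    rv=np.degrees((R0.inv()*R1).as_rotvec()); sh=R0.inv().apply(np.array(xyz)-s['eef_pos'])*1000
    print('turn',rv.round(1),'shift',sh.round(1),'rows',max(np.linalg.norm(rv)/10.7,np.linalg.norm(sh)/62.5).round(1))
E
python3 - <<'E'
from h import *
np.set_printoptions(precision=4,suppress=True)
p=shot('top')
T={'square':[(265,75),(353,83),(337,212),(249,203)],'blank':[(453,73),(545,75),(545,202),(453,202)],'heart':[(173,249),(266,265),(236,391),(147,375)],'round':[(552,248),(643,264),(617,391),(527,376)]}
for k,c in T.items():
    w=np.array([ray(p,150+x/2.2,60+y/2.2,.02)[:2] for x,y in c])
    ax=(w[0]+w[1]-w[2]-w[3])/2; L=np.linalg.norm(ax); W=np.linalg.norm(w[0]+w[3]-w[1]-w[2])/2
    print(k,'L',L,'W',W,'well',w.mean(0)-ax/L*.022,'yaw',np.degrees(np.arctan2(ax[1],ax[0])))
B={'round':[(289,126),(309,175)],'square':[(206,313),(180,358)],'heart':[(597,318),(583,360)]}
for k,c in B.items():
    w=np.array([ray(p,150+x/2.2,60+y/2.2,.072)[:2] for x,y in c]); a=w[0]-w[1]
    print(k,'mid',w.mean(0),'len',np.linalg.norm(a),'yaw',np.degrees(np.arctan2(a[1],a[0])))
plan([.60,.10,.25],90)
E
```

```text
square L 0.14583848466482252 W 0.09866136146887139 well [0.6471 0.0993] yaw -7.306199274274647
blank L 0.14434556878855095 W 0.10263514129150245 well [ 0.6508 -0.124 ] yaw -0.919082752910486
heart L 0.14227238272977258 W 0.10220727129354051 well [0.4512 0.2076] yaw -12.517049318713411
round L 0.14394019723195628 W 0.1011840707945253 well [ 0.4476 -0.2111] yaw -12.47671864548266
round mid [0.6505 0.0949] len 0.05706259573453234 yaw 21.694380238693245
square mid [0.4542 0.2078] len 0.05460809398875621 yaw -30.110213275732693
heart mid [ 0.4466 -0.2114] len 0.04687681450305476 yaw -19.592801697064473
turn [  0.    0.  -20.4] shift [-527.3 -371.7    3.3] rows 10.3
```

The manual's scale: shifts go in shares of 0.6 m and turns go in shares of 180 degrees. Converting my numbers, -440 mm / 600 = -0.7333, -386 mm / 600 = -0.6433, -42 degrees / 180 = -0.2333.

Emit:
send_rows --rows "0 0 -0.0444 -0.1 -0.0617 0.0033 1; 0 0 -0.0889 -0.1917 -0.12 0.0067 1; 0 0 -0.1333 -0.2833 -0.1767 0.0117 1; 0 0 -0.1778 -0.375 -0.2333 0.015 1; 0 0 -0.2333 -0.4667 -0.2917 0.0183 1; 0 0 -0.2333 -0.555 -0.345 0.0217 1; 0 0 -0.2333 -0.6433 -0.4 0.025 1; 0 0 -0.2333 -0.7333 -0.4567 0.03 1"

```text
time: 2.05
eef_pos: [0.5409, 0.2368, 0.2366]
tcp_rot: [-0.187, 0.982, 0.0, 0.001]
contact_force: [0.8, 0.2, -0.6]
opening: 1.002
finger_force: 0.0
```

```bash
python3 - <<'E'
from h import *
plan([.65,.095,.23],111.7); print(ctrl.get_state()['qpos'].round(2))
E
```

```text
turn [ 0.   0.1 -0.1] shift [ -49.4 -172.     6.7] rows 2.9
[ 0.24  0.12  1.81  0.    1.22 -1.71]
```

Converted, -172 mm / 600 = -0.2867, -113 mm / 600 = -0.1883.

Emit:
send_rows --rows "0 0 0 -0.0267 -0.0933 0.0033 1; 0 0 0 -0.055 -0.1883 0.0067 1; 0 0 0 -0.0817 -0.2867 0.0117 1; 0 0 0 -0.0817 -0.2867 0.0117 1"

```text
time: 2.55
eef_pos: [0.6503, 0.0926, 0.2287]
tcp_rot: [-0.184, 0.983, -0.0, -0.0]
contact_force: [0.5, 0.2, 0.1]
opening: 0.998
finger_force: 0.0
```

```bash
python3 - <<'E'
from h import *
np.set_printoptions(precision=4,suppress=True)
p=shot('wrist','w1'); print(p['fx'],p['cx'],p['cy'],np.array(p['extrinsics'])); E=np.array(p['extrinsics']); print(-E[:3,:3].T@E[:3,3], ctrl.get_state()['eef_pos'],ctrl.get_state()['qpos'])
for t in ['cutter_round','tray_square','shaker']:
  for d in ctrl.look_for(p,t)[:3]:
    w=toworld(p,d['position']); print(t,round(d['p'],2),w,proj(p,w))
E
```

```text
342.53576593182254 320.3227298466643 198.81696119592198 [[-0.3627  0.9319 -0.0019  0.1499]
 [ 0.8839  0.3446  0.3161 -0.6395]
 [ 0.2952  0.113  -0.9487  0.1554]
 [ 0.      0.      0.      1.    ]]
[0.5738 0.0631 0.3498] [0.6492 0.0947 0.2287] [-0.0096  0.2652  1.6483  0.0004  1.2289 -1.9534]
cutter_round 0.7 [0.6523 0.0937 0.0465] [320.9764 181.4941]
tray_square 0.56 [0.6689 0.0919 0.0139] [313.3741 186.8771]
```

View pics/w1.png

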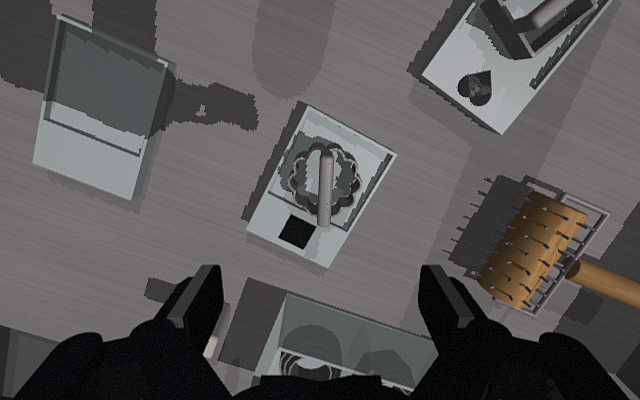

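The wrist view shows the round cutter's bar running upright in the picture from (326,152) to (324,224). The square tray's corners are at about (309,104), (397,155), (329,269) and (247,230).

```bash
cat >> h.py <<'E'
def tri(p1,a,p2,b):
    M=[]
    for p,(u,v) in ((p1,a),(p2,b)):
        P=np.array([[p['fx'],0,p['cx']],[0,p['fy'],p['cy']],[0,0,1]])@np.array(p['extrinsics'])[:3]; M.append(P)
    X=cv2.triangulatePoints(M[0],M[1],np.array(a,float).reshape(2,1),np.array(b,float).reshape(2,1)); return (X[:3]/X[3]).ravel()
def bar(p,a,b,z=.072):
    A,B=ray(p,*a,z)[:2],ray(p,*b,z)[:2]; d=B-A
    print('bar mid',(A+B)/2,'len',np.linalg.norm(d),'yaw',np.degrees(np.arctan2(d[1],d[0])))
def tray(p,c,z=.02): # corners: plaque-left, plaque-right, far-right, far-left
    w=np.array([ray(p,x,y,z)[:2] for x,y in c]); ax=(w[0]+w[1]-w[2]-w[3])/2; L=np.linalg.norm(ax)
    print('tray L',L,'W',np.linalg.norm(w[0]+w[3]-w[1]-w[2])/2,'well',w.mean(0)-ax/L*.022,'yaw',np.degrees(np.arctan2(ax[1],ax[0])))
E
python3 - <<'E'
from h import *
np.set_printoptions(precision=4,suppress=True)
p=shot('wrist'); q=shot('top')
bar(p,(326,152),(324,224)); tray(p,[(329,269),(247,230),(309,104),(397,155)]); tray(p,[(135,200),(33,163),(60,15),(174,64)])
print('bar ends',tri(p,(326,152),q,(150+309/2.2,60+175/2.2)),tri(p,(324,224),q,(150+289/2.2,60+126/2.2)))
print('tray corner',tri(p,(397,155),q,(150+249/2.2,60+203/2.2)),tri(p,(247,230),q,(150+353/2.2,60+83/2.2)))
plan([.651,.096,.072],112)
E
```

```text
bar mid [0.6484 0.102 ] len 0.06373855857085174 yaw 20.358696907340548
tray L 0.14268354466823524 W 0.09788035262723689 well [0.647  0.1072] yaw -5.826749370556866
tray L 0.14171566444416112 W 0.1011666212567996 well [ 0.6514 -0.114 ] yaw -2.286098937703537
bar ends [0.555  0.0581 0.468 ] [0.671  0.1053 0.0958]
tray corner [0.599  0.1514 0.0497] [ 0.7435  0.0416 -0.004 ]
turn [ 0.   0.  -0.3] shift [ -2.2  -3.  157.5] rows 2.5
```

```bash
python3 - <<'E'
from h import *
np.set_printoptions(precision=4,suppress=True)
p=shot('wrist','w2'); s=shot('scene'); print(np.array(p['extrinsics'])[:3],ctrl.get_state()['eef_pos'])
a=cv2.imread('pics/w1.png',0)[:260].astype(np.float32); b=cv2.imread('pics/w2.png',0)[:260].astype(np.float32)
print(cv2.phaseCorrelate(a,b))
# network 2-view: pixel of each net in w2 & scene
for t in ['cutter_round','tray_square']:
    u=[proj(c,toworld(c,ctrl.look_for(c,t)[0]['position'])) for c in (p,s)]; print(t,u,tri(p,u[0],s,u[1]))
# where top-view estimates land
for w in [(.6471,.0993,.012),(.6508,-.124,.012)]: print(proj(p,w),proj(s,w))
E
python3 - <<'E'
import cv2
s=cv2.imread('pics/scene0.png')[160:340,190:440]
cv2.imwrite('pics/s0c.png',cv2.resize(s,None,fx=3.2,fy=3.2,interpolation=cv2.INTER_CUBIC))
E
```

```text
[[-0.3695  0.9292 -0.0011  0.1485]
 [ 0.8814  0.3509  0.3163 -0.6384]
 [ 0.2943  0.1159 -0.9486  0.1565]] [0.648  0.0978 0.2295]
((-6.417392628548043, 0.788822329803736), 0.7631857068450363)
cutter_round [array([316.6696, 183.1299]), array([385.4568, 257.496 ])] [0.6554 0.0978 0.0381]Traceback (most recent call last):
  File "<stdin>", line 8, in <module>
IndexError: list index out of range
```

View pics/s0c.png

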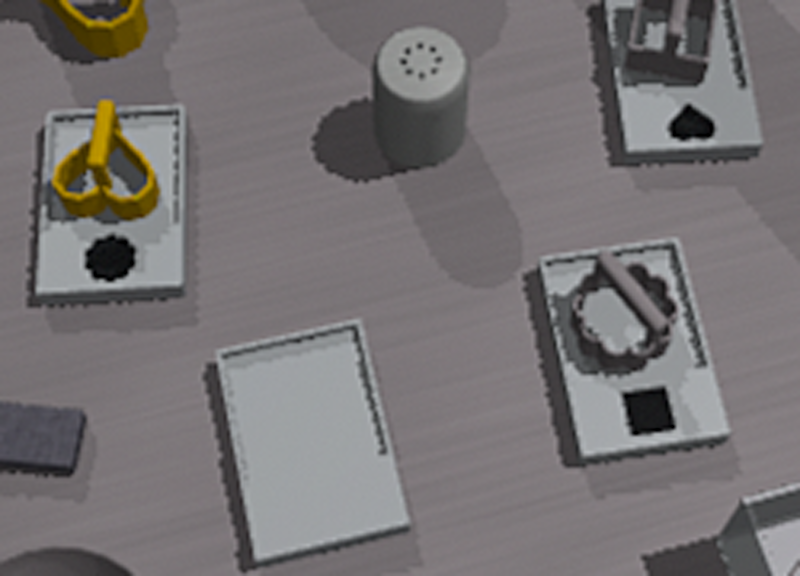

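In the scene crop, the square tray's rim corners are at (540,262), (680,240), (728,433) and (583,456). The round cutter's bar runs from (605,256) to (662,326), and the blank tray's corners are at (217,355), (360,322), (409,522) and (256,557). The heart points away from its plaque here, which matches the top view. The arm was still settling when I took the first wrist shot.

```bash
python3 - <<'E'
from h import *
np.set_printoptions(precision=4,suppress=True)
p=shot('wrist','w3'); s=shot('scene'); 
a=cv2.imread('pics/w1.png',0)[:260].astype(np.float32); b=cv2.imread('pics/w3.png',0)[:260].astype(np.float32)
(dx,dy),_=cv2.phaseCorrelate(a,b); print(dx,dy,ctrl.get_state()['eef_pos'])
f=lambda x,y:(x+dx,y+dy); g=lambda x,y:(190+x/3.2,160+y/3.2)
bar(p,f(326,152),f(324,224)); tray(p,[f(329,269),f(247,230),f(309,104),f(397,155)]); tray(p,[f(135,200),f(33,163),f(60,15),f(174,64)])
print('scene'); bar(s,g(605,256),g(662,326)); tray(s,[g(583,456),g(728,433),g(680,240),g(540,262)]); tray(s,[g(256,557),g(409,522),g(360,322),g(217,355)])
print('bar',tri(p,f(326,152),s,g(605,256)),tri(p,f(324,224),s,g(662,326)))
print('tray',tri(p,f(309,104),s,g(540,262)),tri(p,f(397,155),s,g(680,240)))
plan([.651,.096,.072],112)
E
```

```text
-5.28920987603567 0.623351567826802 [0.6484 0.0968 0.2293]
bar mid [0.6512 0.0974] len 0.06387830239648203 yaw 20.061977161930365
tray L 0.14324574546659588 W 0.09781145101576022 well [0.6503 0.1019] yaw -6.04572289627324
tray L 0.14228653884463907 W 0.10116398636083343 well [ 0.6544 -0.1192] yaw -2.553367172836422
scene
bar mid [0.6553 0.0991] len 0.05899292161008101 yaw 18.538330137723303
tray L 0.1387491126542542 W 0.09745067516668371 well [0.6503 0.1022] yaw -7.153018829090348
tray L 0.1376293951304195 W 0.09704678862804485 well [ 0.6531 -0.121 ] yaw -1.9458783456607287
bar [0.6237 0.0902 0.0641] [0.6823 0.1091 0.0693]
tray [0.5952 0.0597 0.0136] [0.6079 0.1571 0.0188]
turn [-0.   0.  -0.4] shift [ -2.1  -1.6 157.3] rows 2.5
```

Converted, 158 mm / 600 = 0.2633, 150 mm / 600 = 0.25, 1 degrees / 180 = 0.0056.

Emit:
send_rows --rows "0 0 0.0056 -0.005 -0.0017 0.0833 1; 0 0 0.0056 -0.005 -0.0017 0.1667 1; 0 0 0.0056 -0.005 -0.0017 0.225 1; 0 0 0.0056 -0.005 -0.0017 0.25 1; 0 0 0.0056 -0.005 -0.0017 0.2633 1; 0 0 0.0056 -0.005 -0.0017 0.2633 0.3; 0 0 0.0056 -0.005 -0.0017 0.2633 -1; 0 0 0.0056 -0.005 -0.0017 0.2633 -1" --grip_force 40

```text
time: 4.25
eef_pos: [0.6525, 0.0967, 0.0727]
tcp_rot: [-0.178, 0.984, -0.0, 0.001]
contact_force: [1.1, -0.1, 0.2]
opening: 0.381
finger_force: 0.0
```

Emit:
send_rows --rows "0 0 0 0 0 0 -1; 0 0 0 0 0 0 -1; 0 0 0 0 0 0 -1"

```text
time: 4.62
eef_pos: [0.652, 0.0967, 0.072]
tcp_rot: [-0.178, 0.984, -0.0, 0.0]
contact_force: [-0.7, -0.2, 3.3]
opening: 0.134
finger_force: 41.3
```

Converted, -204 mm / 600 = -0.34, -185 mm / 600 = -0.3083.

Emit:
send_rows --rows "0 0 0 0 0 -0.0333 -1; 0 0 0 0 0 -0.0833 -1; 0 0 0 0.0167 -0.05 -0.0917 -1; 0 0 0 0.05 -0.1333 -0.0917 -1; 0 0 0 0.0833 -0.225 -0.0917 -1; 0 0 0 0.1133 -0.3083 -0.0917 -1; 0 0 0 0.1233 -0.34 -0.0917 -1; 0 0 0 0.1233 -0.34 -0.0917 -1"

```text
time: 5.62
eef_pos: [0.6541, -0.1214, 0.1267]
tcp_rot: [-0.177, 0.984, 0.0, 0.0]
contact_force: [0.7, -0.4, 0.1]
opening: 0.13
finger_force: 40.7
```

Emit:
send_rows --rows "0 0 0 0 0 0 -1; 0 0 0 0 0 0 -1; 0 0 0 0 0 0 -1"

```text
time: 6.0
eef_pos: [0.6541, -0.119, 0.1262]
tcp_rot: [-0.179, 0.984, 0.0, -0.0]
contact_force: [0.5, 0.4, -1.2]
opening: 0.13
finger_force: 40.7
```

```bash
python3 - <<'E'
from h import *
plan([.6535,-.120,.0725],110.5)
p=shot('wrist','w4'); print(ctrl.get_state()['eef_pos'],ctrl.get_state()['qpos'])
E
```

```text
turn [ 0.  -0.   0.2] shift [ 0.9 -0.8 53.7] rows 0.9
[ 0.65408057 -0.11920244  0.12623644] [-3.32633933e-01  3.87226002e-01  1.69255733e+00  5.50605977e-05
  1.06192349e+00 -2.26370932e+00]
```

View pics/w4.png

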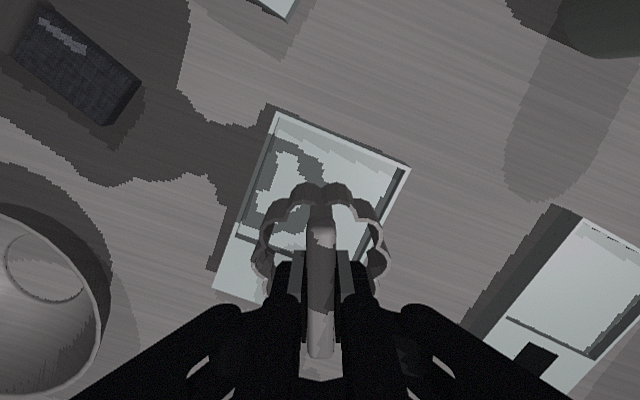

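The round cutter hangs level over the blank tray. The tray's robot-side corners are at (275,112) and (411,168). I'm lowering it.

Converted, 54 mm / 600 = 0.09, 50 mm / 600 = 0.0833.

Emit:
send_rows --rows "0 0 0 0.0017 -0.0017 0.0417 -1; 0 0 0 0.0017 -0.0017 0.0717 -1; 0 0 0 0.0017 -0.0017 0.0833 -1; 0 0 0 0.0017 -0.0017 0.09 -1; 0 0 0 0.0017 -0.0017 0.09 -1; 0 0 0 0.0017 -0.0017 0.09 0; 0 0 0 0.0017 -0.0017 0.09 0.5; 0 0 0 0.0017 -0.0017 0.09 1"

```text
time: 7.05
eef_pos: [0.6536, -0.1217, 0.0726]
tcp_rot: [-0.178, 0.984, -0.0, 0.0]
contact_force: [0.0, 0.6, -0.2]
opening: 0.766
finger_force: 0.0
```

Converted, -150 mm / 600 = -0.25, -120 mm / 600 = -0.2.

Emit:
send_rows --rows "0 0 0 0 0 0 1; 0 0 0 0 0 0 1; 0 0 0 0 0 -0.025 1; 0 0 0 0 0 -0.1 1; 0 0 0 0 0 -0.2 1; 0 0 0 0 0 -0.25 1"

```text
time: 7.8
eef_pos: [0.6551, -0.1221, 0.2285]
tcp_rot: [-0.178, 0.984, -0.002, 0.003]
contact_force: [-0.3, -0.2, 0.1]
opening: 1.007
finger_force: 0.0
```

```bash
python3 - <<'E'
from h import *
for c in ('top','scene'):
  p=shot(c,c+'1')
  for d in ctrl.look_for(p,'cutter_round')[:2]: print(d['p'],toworld(p,d['position']))
# hover above square so that wrist camera sees it: yaw = bar yaw+90
plan([.454,.206,.23],60)
E
```

```text
0.7 [ 0.66007131 -0.11472606  0.04560282]
0.61 [ 0.69213722 -0.12813152  0.01973235]
turn [-0.   0.1 50.6] shift [ 71.8 376.8  -7.3] rows 6.1
```

Converted, 377 mm / 600 = 0.6283, 340 mm / 600 = 0.5667, 51 degrees / 180 = 0.2833.

Emit:
send_rows --rows "0 0 0.0444 0.0183 0.0917 0 1; 0 0 0.0889 0.0367 0.1883 0 1; 0 0 0.1333 0.055 0.285 0 1; 0 0 0.1778 0.0733 0.3817 0 1; 0 0 0.2222 0.0917 0.4783 0 1; 0 0 0.2667 0.11 0.5667 0 1; 0 0 0.2833 0.12 0.6283 0 1; 0 0 0.2833 0.12 0.6283 0 1"

```text
time: 9.0
eef_pos: [0.4511, 0.2075, 0.2199]
tcp_rot: [0.261, 0.965, -0.001, -0.002]
contact_force: [-0.5, -0.3, -0.2]
opening: 1.002
finger_force: 0.0
```

Emit:
send_rows --rows "0 0 0 0 0 0 1; 0 0 0 0 0 0 1; 0 0 0 0 0 0 1; 0 0 0 0 0 0 1"

```text
time: 9.5
eef_pos: [0.454, 0.2056, 0.2222]
tcp_rot: [0.263, 0.965, -0.0, -0.0]
contact_force: [-0.3, 0.2, 0.3]
opening: 0.998
finger_force: 0.0
```

```bash
python3 - <<'E'
from h import *
import pickle
p=shot('wrist','w5'); pickle.dump(p,open('w5.pkl','wb')); print(ctrl.get_state()['eef_pos'],ctrl.get_state()['qpos'])
E
```

```text
[0.45391775 0.20568376 0.22224089] [ 2.21579673e-01 -8.05053159e-02  2.03290876e+00 -1.34246305e-05
  1.18918060e+00 -8.17057962e-01]
```

View pics/w5.png

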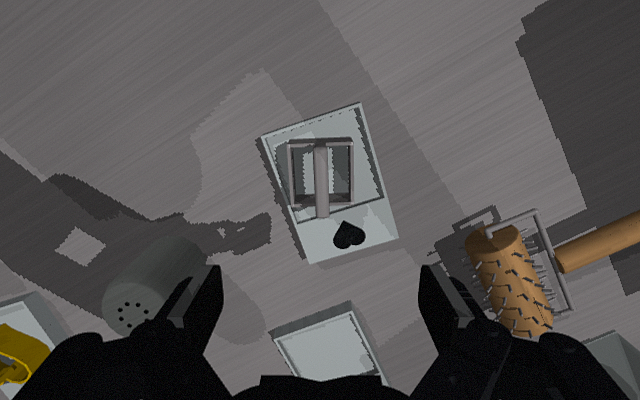

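The square cutter's bar runs from (322,144) to (322,217), upright in the picture. The heart tray's corners are at (260,137), (360,103), (398,238) and (304,264).

```bash
python3 - <<'E'
from h import *
import pickle
np.set_printoptions(precision=4,suppress=True)
p=pickle.load(open('w5.pkl','rb')); s=shot('scene'); g=lambda x,y:(190+x/3.2,160+y/3.2)
bar(p,(322,144),(322,217)); tray(p,[(304,264),(398,238),(360,103),(260,137)])
print('plaque corners h',tri(p,(304,264),s,g(760,145)),tri(p,(398,238),s,g(625,152)), tri(p,(398,238),s,g(760,145)),tri(p,(304,264),s,g(625,152)))
plan([.454,.207,.072],60)
E
```

```text
bar mid [0.4492 0.2092] len 0.062131194267512985 yaw -30.399728348260588
tray L 0.14080126751945254 W 0.10001631343665184 well [0.4521 0.2105] yaw -13.232213048439423
plaque corners h [0.5536 0.2005 0.0592] [0.5372 0.1787 0.0121] [0.5534 0.239  0.0205] [0.532  0.1425 0.0206]
turn [ 0.   0.  -0.5] shift [  0.5   1.1 150.3] rows 2.4
```

Converted, 150 mm / 600 = 0.25, 144 mm / 600 = 0.24.

Emit:
send_rows --rows "0 0 0 0.005 0.0017 0.0833 1; 0 0 0 0.005 0.0017 0.1667 1; 0 0 0 0.005 0.0017 0.2167 1; 0 0 0 0.005 0.0017 0.24 1; 0 0 0 0.005 0.0017 0.25 1; 0 0 0 0.005 0.0017 0.25 0.3; 0 0 0 0.005 0.0017 0.25 -1; 0 0 0 0.005 0.0017 0.25 -1"

```text
time: 10.6
eef_pos: [0.4523, 0.2087, 0.0733]
tcp_rot: [0.263, 0.965, 0.0, 0.001]
contact_force: [0.1, -0.7, 0.2]
opening: 0.375
finger_force: 0.0
```

Emit:
send_rows --rows "0 0 0 0 0 0 -1; 0 0 0 0 0 0 -1; 0 0 0 0 0 0 -1; 0 0 0 0 0 0 -1"

```text
time: 11.1
eef_pos: [0.4518, 0.2085, 0.0727]
tcp_rot: [0.263, 0.965, 0.0, 0.0]
contact_force: [-1.1, -1.5, 4.4]
opening: 0.127
finger_force: 42.8
```

```bash
python3 - <<'E'
from h import *
# bar mid est (.4515,.2085); square axis yaw -30.3 -> must become -6.5 (tool y 83.5)
e=ctrl.get_state()['eef_pos']; th=np.radians(23.8); off=np.array([.4510,.2088])-e[:2]
o=np.array([[np.cos(th),-np.sin(th)],[np.sin(th),np.cos(th)]])@off; print(e,off,o)
t=np.array([.650,.1015])-o; print(t); plan([t[0],t[1],.135],83.5)
E
```

```text
[0.45177005 0.20852463 0.0726504 ] [-0.00077005  0.00027537] [-8.15685243e-04 -5.87979334e-05]
[0.65081569 0.1015588 ]
turn [  0.    0.  -23.9] shift [-225.8    8.6  -62.3] rows 3.8
```

Converted, -226 mm / 600 = -0.3767, -205 mm / 600 = -0.3417, -24 degrees / 180 = -0.1333.

Emit:
send_rows --rows "0 0 0 0 0 -0.0417 -1; 0 0 0 0 0 -0.1033 -1; 0 0 -0.0333 -0.0833 0.0033 -0.1033 -1; 0 0 -0.0722 -0.175 0.0067 -0.1033 -1; 0 0 -0.1056 -0.2667 0.01 -0.1033 -1; 0 0 -0.1333 -0.3417 0.0133 -0.1033 -1; 0 0 -0.1333 -0.3767 0.015 -0.1033 -1; 0 0 -0.1333 -0.3767 0.015 -0.1033 -1"

```text
time: 12.1
eef_pos: [0.6515, 0.1008, 0.1331]
tcp_rot: [0.057, 0.998, 0.0, -0.001]
contact_force: [0.3, 0.1, -1.5]
opening: 0.13
finger_force: 42.1
```

Emit:
send_rows --rows "0 0 0 0 0 0 -1; 0 0 0 0 0 0 -1; 0 0 0 0 0 0 -1; 0 0 0 0 0 0 -1"

```text
time: 12.6
eef_pos: [0.6507, 0.1021, 0.1344]
tcp_rot: [0.056, 0.998, 0.0, 0.0]
contact_force: [-0.2, 0.4, -0.9]
opening: 0.13
finger_force: 42.1
```

```bash
python3 - <<'E'
from h import *
plan([.6508,.1015,.0725],83.5)
p=shot('wrist','w6'); print(ctrl.get_state()['eef_pos'])
for t in ('cutter_square','tray_square'):
  for d in ctrl.look_for(p,t)[:1]: print(t,d['p'],toworld(p,d['position']))
for c in ((.05,.0),(-.049,.049),(-.049,-.049)):
  a=np.radians(-6.5); x,y=c; print(c,proj(p,(.65+x*np.cos(a)-y*np.sin(a),.1015+x*np.sin(a)+y*np.cos(a),.02)))
E
```

```text
turn [0.  0.  0.1] shift [-0.2 -0.6 61.9] rows 1.0
[0.65079749 0.10202129 0.13444111]
cutter_square 0.75 [0.62952788 0.10340202 0.10129307]
tray_square 0.97 [0.63117221 0.10227054 0.01057027]
(0.05, 0.0) [319.84035536 263.47633226]
(-0.049, 0.049) [391.87796874 134.68039834]
(-0.049, -0.049) [248.22510344 134.38749713]
```

View pics/w6.png

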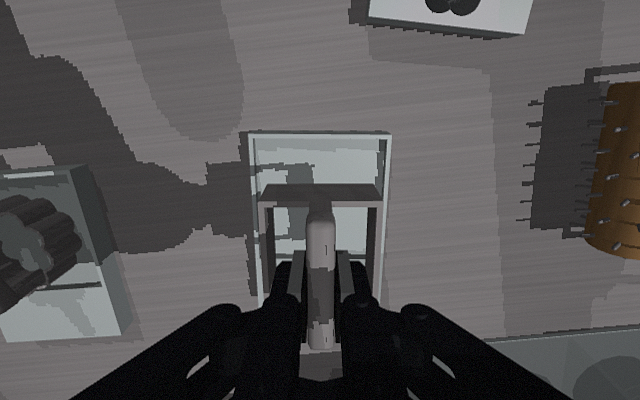

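The square cutter lines up with its tray. I predicted tray corners at (392,135) and (248,134) and see them at (391,132) and (250,133). I'm lowering it.

Converted, 62 mm / 600 = 0.1033, 57 mm / 600 = 0.095.

Emit:
send_rows --rows "0 0 0 0 -0.0017 0.0417 -1; 0 0 0 0 -0.0017 0.08 -1; 0 0 0 0 -0.0017 0.095 -1; 0 0 0 0 -0.0017 0.1033 -1; 0 0 0 0 -0.0017 0.1033 -1; 0 0 0 0 -0.0017 0.1033 -1; 0 0 0 0 -0.0017 0.1033 0; 0 0 0 0 -0.0017 0.1033 1"

```text
time: 13.75
eef_pos: [0.651, 0.1008, 0.0724]
tcp_rot: [0.056, 0.998, -0.0, 0.0]
contact_force: [0.3, 0.1, 0.2]
opening: 0.55
finger_force: 0.0
```

Converted, -150 mm / 600 = -0.25, -110 mm / 600 = -0.1833.

Emit:
send_rows --rows "0 0 0 0 0 0 1; 0 0 0 0 0 0 1; 0 0 0 0 0 0 1; 0 0 0 0 0 -0.025 1; 0 0 0 0 0 -0.1 1; 0 0 0 0 0 -0.1833 1; 0 0 0 0 0 -0.25 1"

```text
time: 14.62
eef_pos: [0.6515, 0.1008, 0.2262]
tcp_rot: [0.056, 0.998, 0.0, 0.002]
contact_force: [0.6, 0.4, 1.1]
opening: 0.999
finger_force: 0.0
```

```bash
python3 - <<'E'
from h import *
# heart bar yaw about -19.6 -> tool y 70.4
plan([.4466,-.2114,.225],70.4)
E
```

```text
turn [ 0.   0.2 13.2] shift [ 168.6 -333.2    0.5] rows 6.0
```

Converted, -333 mm / 600 = -0.555, -317 mm / 600 = -0.5283, 13 degrees / 180 = 0.0722.

Emit:
send_rows --rows "0 0 0.0167 0.045 -0.09 0 1; 0 0 0.0333 0.09 -0.1783 0 1; 0 0 0.05 0.135 -0.2667 0 1; 0 0 0.0722 0.18 -0.355 0 1; 0 0 0.0722 0.225 -0.445 0 1; 0 0 0.0722 0.2667 -0.5283 0 1; 0 0 0.0722 0.2817 -0.555 0 1; 0 0 0.0722 0.2817 -0.555 0 1"

```text
time: 15.62
eef_pos: [0.4452, -0.2123, 0.2235]
tcp_rot: [0.17, 0.985, -0.0, 0.001]
contact_force: [-0.0, -0.1, -0.4]
opening: 1.001
finger_force: 0.0
```

Emit:
send_rows --rows "0 0 0 0 0 0 1; 0 0 0 0 0 0 1; 0 0 0 0 0 0 1; 0 0 0 0 0 0 1"

```text
time: 16.12
eef_pos: [0.4458, -0.2107, 0.2221]
tcp_rot: [0.168, 0.986, 0.0, -0.0]
contact_force: [0.3, -0.5, 0.9]
opening: 1.001
finger_force: 0.0
```

```bash
python3 - <<'E'
from h import *
import pickle
p=shot('wrist','w7'); pickle.dump(p,open('w7.pkl','wb')); print(ctrl.get_state()['eef_pos'],ctrl.get_state()['qpos'])
E
```

```text
[ 0.44572125 -0.21081545  0.22210729] [-6.47881273e-01 -9.29118218e-02  2.04466158e+00 -2.20844826e-05
  1.19014600e+00 -1.88009475e+00]
```

View pics/w7.png

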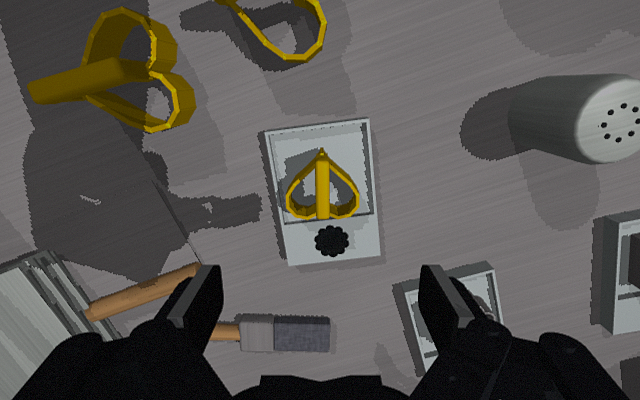

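The small heart's bar runs from about (322,160) to (322,218), its point at the top of the picture, away from the plaque. The circle tray's corners are at (264,131), (370,117), (383,257) and (290,265).

```bash
python3 - <<'E'
from h import *
import pickle
np.set_printoptions(precision=4,suppress=True)
p=pickle.load(open('w7.pkl','rb')); s=shot('scene'); g=lambda x,y:(190+x/3.2,160+y/3.2)
bar(p,(322,160),(322,218)); tray(p,[(290,264),(383,257),(370,117),(264,131)])
print('rim h',tri(p,(264,131),s,g(45,115)),tri(p,(370,117),s,g(186,105)),'bar end h',tri(p,(322,160),s,g(105,102)),tri(p,(322,218),s,g(98,182)))
# heart outline in yellow for the middle: extremes of the wall
im=cv2.cvtColor(p['color'],cv2.COLOR_RGB2HSV); m=cv2.inRange(im,(18,120,60),(35,255,255)); m[:,:270]=0;m[:,375:]=0;m[:130]=0;m[235:]=0
ys,xs=np.nonzero(m); print(xs.min(),xs.max(),ys.min(),ys.max())
plan([.4466,-.2114,.072],70.4)
E
```

```text
bar mid [ 0.4468 -0.2102] len 0.050137141458749535 yaw -19.282310152190792
tray L 0.14342401292940424 W 0.09890340765487167 well [ 0.4488 -0.2086] yaw -11.2172708407815
rim h [ 0.3899 -0.2485  0.0168] [ 0.4104 -0.1496  0.0192] bar end h [ 0.4237 -0.2022  0.0691] [ 0.4764 -0.2192  0.0562]
286 359 148 219
turn [ 0.  -0.   0.2] shift [ -1.   -0.1 150.2] rows 2.4
```

Converted, 150 mm / 600 = 0.25, 144 mm / 600 = 0.24.

Emit:
send_rows --rows "0 0 0 -0.0033 0.0017 0.0833 1; 0 0 0 -0.0033 0.0017 0.1667 1; 0 0 0 -0.0033 0.0017 0.2167 1; 0 0 0 -0.0033 0.0017 0.24 1; 0 0 0 -0.0033 0.0017 0.25 1; 0 0 0 -0.0033 0.0017 0.25 0.3; 0 0 0 -0.0033 0.0017 0.25 -1; 0 0 0 -0.0033 0.0017 0.25 -1"

```text
time: 17.23
eef_pos: [0.4484, -0.2113, 0.0733]
tcp_rot: [0.169, 0.986, -0.0, 0.001]
contact_force: [0.2, -0.4, 0.1]
opening: 0.377
finger_force: 0.0
```

Emit:
send_rows --rows "0 0 0 0 0 0 -1; 0 0 0 0 0 0 -1; 0 0 0 0 0 0 -1; 0 0 0 0 0 0 -1"

```text
time: 17.73
eef_pos: [0.4481, -0.2111, 0.0727]
tcp_rot: [0.169, 0.986, -0.0, 0.0]
contact_force: [-0.3, 0.0, 3.9]
opening: 0.129
finger_force: 42.2
```

```bash
python3 - <<'E'
from h import *
# heart origin est (.4519,-.2124), yaw -19.4 -> -13 ; tray_heart well (.4518,.2095)
e=ctrl.get_state()['eef_pos']; yaw0=-19.4; a=-13
off=R.from_euler('z',a-yaw0,degrees=True).apply([.4519-e[0],-.2124-e[1],0]); print(e,off)
t=np.array([.4518,.2095,0])-off; print(t)
plan([.60,0,.15],77); plan([t[0],t[1],.135],77)
E
```

```text
[ 0.44809672 -0.21110942  0.07270548] [ 0.00392343 -0.00085859  0.        ]
[0.44787657 0.21035859 0.        ]
turn [-0.   0.  -6.4] shift [-73.  249.6 -77.3] rows 4.3
turn [-0.   0.  -6.4] shift [140.5 397.3 -62.5] rows 6.8
```

Converted, 312 mm / 600 = 0.52, 265 mm / 600 = 0.4417, -6 degrees / 180 = -0.0333.

Emit:
send_rows --rows "0 0 0 0 0 -0.075 -1; 0 0 0 0 0 -0.1667 -1; 0 0 0 0 0.075 -0.2167 -1; 0 0 0 0 0.1667 -0.2167 -1; 0 0 -0.0111 0 0.2583 -0.2167 -1; 0 0 -0.0222 0.0067 0.3583 -0.2167 -1; 0 0 -0.0333 0.05 0.4417 -0.2167 -1; 0 0 -0.0333 0.1 0.52 -0.2167 -1"

```text
time: 18.73
eef_pos: [0.4944, 0.1051, 0.2014]
tcp_rot: [0.117, 0.993, -0.0, -0.001]
contact_force: [0.0, -0.5, -0.1]
opening: 0.128
finger_force: 41.6
```

```bash
python3 - <<'E'
from h import *
plan([.4479,.2104,.135],77)
E
```

```text
turn [-0.  -0.1 -0.4] shift [69.6 91.6 66.5] rows 2.1
```

Converted, 91 mm / 600 = 0.1517, 78 mm / 600 = 0.13.

Emit:
send_rows --rows "0 0 0 0.05 0.0633 0.0083 -1; 0 0 0 0.1 0.13 0.0417 -1; 0 0 0 0.115 0.1517 0.0833 -1; 0 0 0 0.115 0.1517 0.1083 -1; 0 0 0 0.115 0.1517 0.1083 -1; 0 0 0 0.115 0.1517 0.1083 -1; 0 0 0 0.115 0.1517 0.1083 -1"

```text
time: 19.6
eef_pos: [0.4502, 0.2073, 0.1383]
tcp_rot: [0.118, 0.993, 0.0, 0.001]
contact_force: [-0.7, 0.0, -1.2]
opening: 0.13
finger_force: 41.6
```

```bash
python3 - <<'E'
from h import *
plan([.4479,.2104,.0725],77)
p=shot('wrist','w8'); print(ctrl.get_state()['eef_pos'])
for c in ((-.049,.049),(-.049,-.049)):
  a=np.radians(-13); x,y=c; print(c,proj(p,(.4518+x*np.cos(a)-y*np.sin(a),.2095+x*np.sin(a)+y*np.cos(a),.02)))
E
```

```text
turn [ 0.1  0.1 -0.5] shift [ 3.1  2.4 65.8] rows 1.1
[0.45004888 0.20740426 0.13824158]
(-0.049, 0.049) [394.50497537 135.1384692 ]
(-0.049, -0.049) [253.303144   136.37389987]
```

View pics/w8.png

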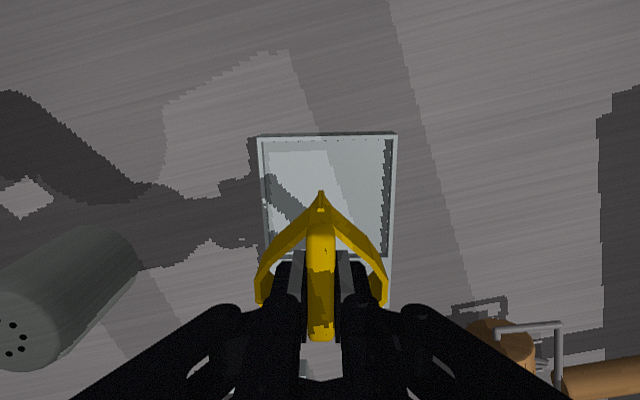

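The heart is upright over its tray, point towards the robot. I see the tray corners at (257,137) and (397,132), within 3 px of my prediction. I'm lowering it.

Converted, 66 mm / 600 = 0.11, 60 mm / 600 = 0.1.

Emit:
send_rows --rows "0 0 0 0.005 0.005 0.0417 -1; 0 0 0 0.005 0.005 0.0833 -1; 0 0 0 0.005 0.005 0.1 -1; 0 0 0 0.005 0.005 0.11 -1; 0 0 0 0.005 0.005 0.11 -1; 0 0 0 0.005 0.005 0.11 -1; 0 0 0 0.005 0.005 0.11 0; 0 0 0 0.005 0.005 0.11 1"

```text
time: 20.65
eef_pos: [0.4469, 0.2114, 0.0711]
tcp_rot: [0.117, 0.993, 0.0, 0.0]
contact_force: [-0.2, 0.2, -0.0]
opening: 0.546
finger_force: 0.0
```

Converted, -150 mm / 600 = -0.25, -110 mm / 600 = -0.1833.

Emit:
send_rows --rows "0 0 0 0 0 0 1; 0 0 0 0 0 0 1; 0 0 0 0 0 0 1; 0 0 0 0 0 -0.025 1; 0 0 0 0 0 -0.1 1; 0 0 0 0 0 -0.1833 1; 0 0 0 0 0 -0.25 1"

```text
time: 21.52
eef_pos: [0.4473, 0.2116, 0.2247]
tcp_rot: [0.117, 0.993, 0.001, 0.002]
contact_force: [0.3, -0.4, 0.6]
opening: 1.0
finger_force: 0.0
```

```bash
python3 - <<'E'
from h import *
# round cutter parked at about (.654,-.121), tool y yaw 110.5
plan([.654,-.121,.225],110.5)
E
```

```text
turn [  0.    0.2 -33.9] shift [-2.783e+02 -2.755e+02  1.000e-01] rows 6.3
```

Converted, -278 mm / 600 = -0.4633, -275 mm / 600 = -0.4583, -34 degrees / 180 = -0.1889.

Emit:
send_rows --rows "0 0 -0.0278 -0.0683 -0.0667 0 1; 0 0 -0.0556 -0.1367 -0.1333 0 1; 0 0 -0.0889 -0.205 -0.2017 0 1; 0 0 -0.1222 -0.2733 -0.27 0 1; 0 0 -0.1556 -0.3417 -0.3383 0 1; 0 0 -0.1889 -0.41 -0.4067 0 1; 0 0 -0.1889 -0.4633 -0.4583 0 1; 0 0 -0.1889 -0.4633 -0.4583 0 1"

```text
time: 22.52
eef_pos: [0.6543, -0.1237, 0.2221]
tcp_rot: [-0.177, 0.984, -0.0, 0.001]
contact_force: [-0.6, 0.5, -0.3]
opening: 1.002
finger_force: 0.0
```

Emit:
send_rows --rows "0 0 0 0 0 0 1; 0 0 0 0 0 0 1; 0 0 0 0 0 0 1; 0 0 0 0 0 0 1"

```text
time: 23.02
eef_pos: [0.6532, -0.1199, 0.2215]
tcp_rot: [-0.179, 0.984, -0.0, 0.0]
contact_force: [-0.5, 0.2, -0.6]
opening: 1.0
finger_force: 0.0
```

```bash
python3 - <<'E'
from h import *
import pickle
p=shot('wrist','w9'); pickle.dump(p,open('w9.pkl','wb'))
plan([.654,-.121,.072],110.5)
print(proj(p,(.654,-.121,.072)))
E
```

```text
turn [-0.   0.   0.1] shift [ -0.4  -1.1 149.4] rows 2.4
[318.92648439 189.89936559]
```

View pics/w9.png

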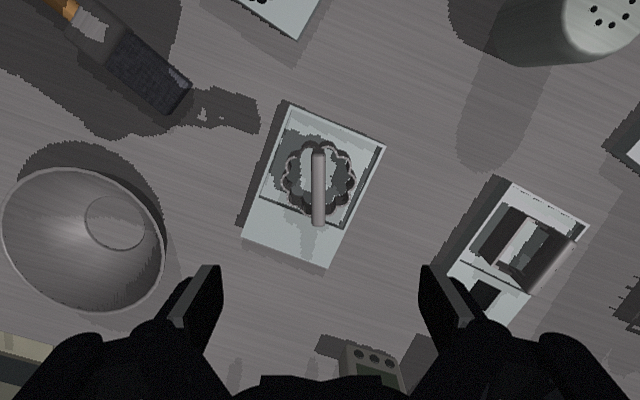

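The round cutter stands in the blank tray. Its bar runs from (320,151) to (318,224), with its middle at (319,188) against a predicted (319,190).

Converted, 150 mm / 600 = 0.25, 144 mm / 600 = 0.24.

Emit:
send_rows --rows "0 0 0 0 -0.0017 0.0833 1; 0 0 0 0 -0.0017 0.1667 1; 0 0 0 0 -0.0017 0.2167 1; 0 0 0 0 -0.0017 0.24 1; 0 0 0 0 -0.0017 0.25 1; 0 0 0 0 -0.0017 0.25 0.3; 0 0 0 0 -0.0017 0.25 -1; 0 0 0 0 -0.0017 0.25 -1"

```text
time: 24.08
eef_pos: [0.6544, -0.1218, 0.0726]
tcp_rot: [-0.178, 0.984, -0.001, 0.001]
contact_force: [-0.2, 1.3, -0.7]
opening: 0.378
finger_force: 0.0
```

Emit:
send_rows --rows "0 0 0 0 0 0 -1; 0 0 0 0 0 0 -1; 0 0 0 0 0 0 -1; 0 0 0 0 0 0 -1"

```text
time: 24.58
eef_pos: [0.6542, -0.1219, 0.072]
tcp_rot: [-0.178, 0.984, -0.0, 0.001]
contact_force: [0.1, -0.6, 3.2]
opening: 0.133
finger_force: 40.7
```

```bash
python3 - <<'E'
from h import *
import pickle
p=pickle.load(open('w9.pkl','rb')); bar(p,(320,151),(318,224))
print(ctrl.get_state()['eef_pos'])
# tray_round well (.4482,-.2098); keep yaw near tool y 95
plan([.4482,-.2098,.135],95)
E
```

```text
bar mid [ 0.65308819 -0.1213081 ] len 0.06278963096275199 yaw 19.052106125610376
[ 0.6541569  -0.12189075  0.07196634]
turn [-0.   0.1 15.6] shift [223.7 -10.  -63.2] rows 3.7
```

Converted, 223 mm / 600 = 0.3717, 205 mm / 600 = 0.3417, 16 degrees / 180 = 0.0889.

Emit:
send_rows --rows "0 0 0 0 0 -0.0417 -1; 0 0 0 0 0 -0.105 -1; 0 0 0.0222 0.0833 -0.0033 -0.105 -1; 0 0 0.0444 0.175 -0.0083 -0.105 -1; 0 0 0.0667 0.2667 -0.0117 -0.105 -1; 0 0 0.0889 0.3417 -0.015 -0.105 -1; 0 0 0.0889 0.3717 -0.0167 -0.105 -1; 0 0 0.0889 0.3717 -0.0167 -0.105 -1"

```text
time: 25.58
eef_pos: [0.4479, -0.2093, 0.1339]
tcp_rot: [-0.039, 0.999, 0.0, 0.0]
contact_force: [0.4, -0.3, -1.4]
opening: 0.131
finger_force: 40.0
```

Emit:
send_rows --rows "0 0 0 0 0 0 -1; 0 0 0 0 0 0 -1; 0 0 0 0 0 0 -1; 0 0 0 0 0 0 -1"

```text
time: 26.08
eef_pos: [0.4487, -0.209, 0.1342]
tcp_rot: [-0.04, 0.999, 0.0, -0.0]
contact_force: [-0.0, -0.8, -1.4]
opening: 0.135
finger_force: 40.0
```

```bash
python3 - <<'E'
from h import *
plan([.4490,-.2098,.0722],95)
p=shot('wrist','w10'); print(ctrl.get_state()['eef_pos'])
for c in ((-.049,.049),(-.049,-.049)):
  a=np.radians(-12); x,y=c; print(c,proj(p,(.4482+x*np.cos(a)-y*np.sin(a),-.2098+x*np.sin(a)+y*np.cos(a),.02)))
E
```

```text
turn [ 0.  -0.  -0.4] shift [-0.2 -0.8 62. ] rows 1.0
[ 0.44859353 -0.20908426  0.13414696]
(-0.049, 0.049) [407.2622985  158.05593613]
(-0.049, -0.049) [270.5367093  116.80745512]
```

View pics/w10.png

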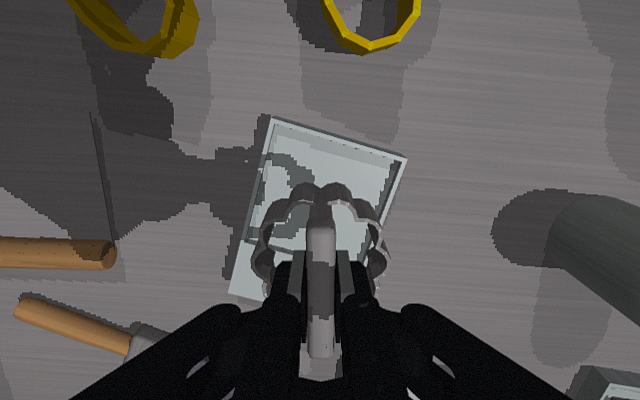

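The circle tray's corners are at (270,117) and (407,158), right where I predicted them. I'm lowering the round cutter.

Converted, 62 mm / 600 = 0.1033, 57 mm / 600 = 0.095.

Emit:
send_rows --rows "0 0 0 0 -0.0017 0.0417 -1; 0 0 0 0 -0.0017 0.08 -1; 0 0 0 0 -0.0017 0.095 -1; 0 0 0 0 -0.0017 0.1033 -1; 0 0 0 0 -0.0017 0.1033 -1; 0 0 0 0 -0.0017 0.1033 -1; 0 0 0 0 -0.0017 0.1033 0; 0 0 0 0 -0.0017 0.1033 1"

```text
time: 27.12
eef_pos: [0.4487, -0.2105, 0.0727]
tcp_rot: [-0.04, 0.999, -0.0, 0.0]
contact_force: [0.2, -0.9, -0.3]
opening: 0.548
finger_force: 0.0
```

Converted, -160 mm / 600 = -0.2667, -110 mm / 600 = -0.1833.

Emit:
send_rows --rows "0 0 0 0 0 0 1; 0 0 0 0 0 0 1; 0 0 0 0 0 0 1; 0 0 0 0 0 -0.025 1; 0 0 0 0 0 -0.1 1; 0 0 0 0 0 -0.1833 1; 0 0 0 -0.0667 0 -0.2667 1; 0 0 0 -0.1333 0 -0.2667 1"

```text
time: 28.12
eef_pos: [0.5315, -0.2054, 0.24]
tcp_rot: [-0.039, 0.999, -0.004, 0.005]
contact_force: [0.0, 0.5, -0.4]
opening: 0.999
finger_force: 0.0
```

Converted, -170 mm / 600 = -0.2833, -150 mm / 600 = -0.25.

Emit:
send_rows --rows "0 0 0 -0.1 0 0 1; 0 0 0 -0.1833 0 0 1; 0 0 0 -0.25 0 0 1; 0 0 0 -0.2833 0 0 1; 0 0 0 -0.2833 0 0 1; 0 0 0 -0.2833 0 0 1; 0 0 0 -0.2833 0 0 1"

```text
time: 29.0
eef_pos: [0.6969, -0.1906, 0.2328]
tcp_rot: [-0.039, 0.999, -0.0, 0.0]
contact_force: [-0.3, 1.2, 0.1]
opening: 1.001
finger_force: 0.0
```

```bash
python3 - <<'E'
from h import *
p=shot('top','top2'); s=shot('scene','scene2'); print(ctrl.get_state()['eef_pos'])
for c in (p,s):
  for t in ['cutter_heart','cutter_round','cutter_square']:
    for d in ctrl.look_for(c,t)[:3]: print(t,round(d['p'],2),toworld(c,d['position']).round(3))
a=p['color'][60:330,150:500,::-1]
b=s['color'][150:340,180:450,::-1]
a=cv2.resize(a,(420,324),interpolation=cv2.INTER_CUBIC); b=cv2.resize(b,(378,266))
a=p['color'][80:250,180:470,::-1]; a=cv2.resize(a,(750,440),interpolation=cv2.INTER_CUBIC); cv2.imwrite('pics/fin.png',a)
E
```

```text
[ 0.69706154 -0.19062901  0.2326523 ]
cutter_heart 0.74 [0.453 0.215 0.044]
cutter_heart 0.6 [ 0.31  -0.329  0.041]
cutter_heart 0.59 [ 0.282 -0.219  0.084]
cutter_square 0.73 [0.652 0.105 0.041]
cutter_heart 0.89 [0.468 0.209 0.036]
cutter_heart 0.85 [ 0.335 -0.193  0.028]
cutter_heart 0.63 [ 0.312 -0.349  0.045]
cutter_square 0.58 [0.651 0.101 0.04 ]
```

View pics/fin.png

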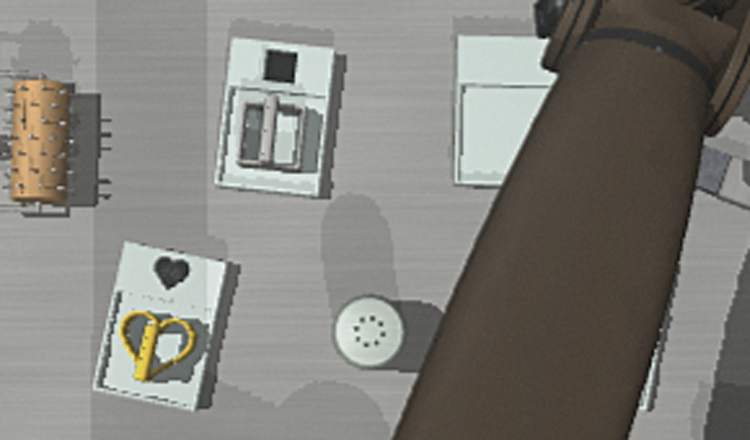

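The heart and the square sit centred and lined up. The arm hides the round cutter, so I'm moving it aside.

Converted, 310 mm / 600 = 0.5167, 275 mm / 600 = 0.4583.

Emit:
send_rows --rows "0 0 0 0 0.0917 0 1; 0 0 0 0 0.1833 0 1; 0 0 0 0 0.275 0 1; 0 0 0 0 0.3667 0 1; 0 0 0 0 0.4583 0 1; 0 0 0 0 0.5167 0 1; 0 0 0 0 0.5167 0 1; 0 0 0 0 0.5167 0 1"

```text
time: 30.4
eef_pos: [0.6731, 0.1181, 0.2322]
tcp_rot: [-0.04, 0.999, -0.0, -0.0]
contact_force: [-0.5, -0.6, 0.2]
opening: 0.998
finger_force: 0.0
```

```bash
python3 - <<'E'
from h import *
p=shot('top','top3'); s=shot('scene')
for c in (p,s):
  for d in ctrl.look_for(c,'cutter_round')[:3]: print(round(d['p'],2),toworld(c,d['position']).round(3))
a=p['color'][80:250,330:470,::-1]; b=s['color'][150:320,180:320,::-1]
cv2.imwrite('pics/fin2.png',cv2.resize(np.hstack([a,b]),(770,468),interpolation=cv2.INTER_CUBIC))
E
```

```text
0.68 [ 0.444 -0.206  0.044]
0.75 [ 0.458 -0.207  0.042]
```

View pics/fin2.png

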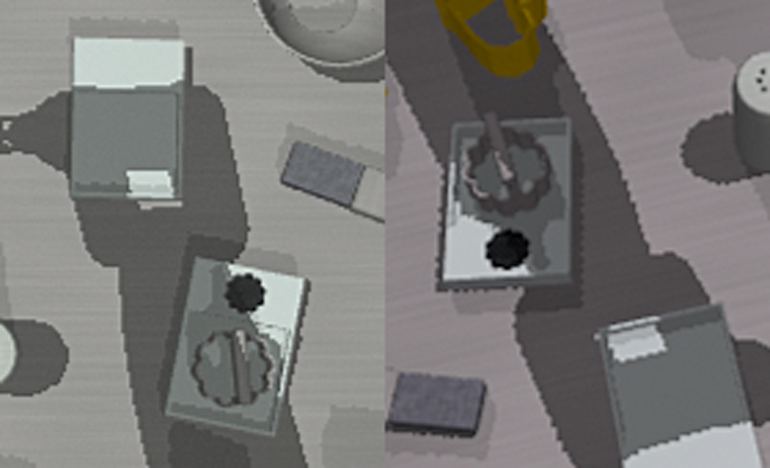

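The round cutter stands upright and centred in its own tray (top crop (232,368)), and the blank tray is empty. I'm handing in.

```bash
python3 -c "
from plant import ctrl
print(ctrl.sign_off())"
```

```text
the job is handed in; nothing more can be done
None
```

I put each of the three cutters in the tray with its own picture, parking the round one in the blank tray on the way. The last pictures show them upright and centred, with the heart pointing and the square lined up as in their pictures; I handed the job in at about 30 s and the sign-off gave no verdict.

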